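# Close the drilling jig and lock its stop with the spring pin

### The job

Close the drilling jig on its wooden block. Pull up the spring pin of the sliding stop, turn its knob counterclockwise until the pin rests in its notch and stays out by itself when you let go, push the stop fully home so that it carries the block up against the end fence, then turn the knob back and let the pin spring fully down into its hole. Keep the block upright and leave the other things on the table where they are.

Things in the scene. Friction and masses are not known exactly. Their poses are not given: they have to be found in the camera images.
- drill_jig: the jig, fixed: plywood board 110 x 320 x 12 mm with a 44 mm wide steel strip (top z = 22 mm) with three 13 mm index holes at y = -60, -25, +10 mm. Origin: centre of its underside, on the table; y runs along the strip to the end fence, x across, z up. Fence 80 mm wide, 68 mm high, face at y = 110 mm. Two cheeks 33 mm apart, y = 35 to 110, top z = 34 mm, guide the block.
- stop_slide (a joint): travel of the aluminium stop along the jig's y, m: starts about 0, locked by the pin in the first hole; 0.070 = pin centred over the third hole, nearest the fence; pushed home it stops at about 0.0715, against the block at the fence (end of travel 0.072). The pin drops in within 2.5 mm of a hole's centre. Friction 1.5 N once the pin is out.
- pin_lift (a joint): height of the spring pin, m: 0 = fully down in a hole, about 0.010 = tip riding on the strip between holes, 0.014 = resting in the rest notch; it must be over 0.018 to be turned between slot and notch (past the sleeve's rim), 0.028 = end of travel; pull to about 0.023. The spring pulls down with 4 N at 0, 8 N at 0.02.
- pin_turn (a joint): angle of the knob, rad, counterclockwise from above: 0 = over the deep slot, the pin can go fully down; 1.30 = over the 3.5 mm deep rest notch, where it stays up; range -0.03 to 1.42. It drops into either within about 0.12 rad. It must first be lifted clear (see pin_lift), both ways; it stays where it is turned.
- knob_grip (a point): grip point of the pin's black knob, on its vertical axis, z = 84 mm with the pin down: a bar 13 mm thick, 40 long, from z = 68 to 96 mm, with a lip 17 x 44 x 4 mm on top (to 99 mm). The bar lies along this point's y (the jig's y at pin_turn = 0); the point moves with it. Keep fingertips above the sleeve under it: 28 mm across, top z = 58 mm. At stop_slide 0 it is at jig x = 0, y = -60 mm.
- push_face (a point): middle of the back of the stop's push plate, at z = 55 mm: an upright plate 56 mm wide (x), 8 mm thick, z 23 to 69 mm, its free face toward the jig's -y, 64 mm behind the pin's axis. Push it along the jig's +y.
- jaw_face (a point): the front face of the stop's steel jaw (28 mm wide, z up to 55 mm), which pushes the block; at jig y = 4.5 mm plus stop_slide.
- wood_block: the loose painted wooden block standing on the strip between jaw and fence, 28 x 34 x 49 mm (34 mm along the strip), 49 mm high. Origin: centre of its underside.
- hex_bolt: bystander: a bolt 64 mm long, lying beside the jig
- pvc_tape: bystander: a black tape roll, 66 mm across, 18 mm high, beside the jig
- dowel: bystander: a wooden dowel 12 x 130 mm, behind the jig
- screwdriver_flat: bystander: a screwdriver 200 mm long, left of the jig
- sanding_block: bystander: a cork sanding block 60 x 100 x 31 mm, far left
Mind the look-alikes: they are no part of the job. What is shaped like the wood_block but red or turquoise is not meant.

How it is judged:
By the outcome, as a careful person would: the job done as asked, in the order asked, and still so for the second after the job is handed in, with the robot touching nothing.
It also fails if it takes over 61 s, if anything falls off the work surface, if the arm or the gripper's body presses on something with over 40 N, if the wrist force passes 120 N, or if a joint passes its speed limit or range.

### The arm

A 6-joint arm with a two-finger parallel gripper is mounted at the origin on a cart in front of the work surface, level with it; the furniture and walls round the work are solid. World frame = base frame: x ahead of the robot, y to its left, z up, the work surface at z = 0. Lengths are in m, angles in rad, forces in N, time in s.
With the tool pointing down it reaches from about 0.3 to 0.775 m from the base axis. Payload 14.6 kg.
Tool frame: the origin (TCP) lies between the finger pads; the fingertips stand 8 mm ahead of it and the grasp point (between the pads) lies 11 mm behind it (ctrl.nose_length is the distance from the TCP to the fingertips, in m); y points along the fingers, z is the direction in which the jaws open and shut, and the axes are right-handed (so a half turn about y gives the same grasp; the last joint's range is limited). The gripper opens to 85 mm and grips with 20 to 120 N. Pads are 22 mm wide; open, the fingers measure 114 mm over their backs; the gripper's body (76 mm by 85 mm) begins 54 mm behind the grasp point. The pads swing forward as they close: fully open they stand 13 mm farther back than shut.
Start: joints at [1.212, 0.3, 1.521, -0, 1.321, -0.067], TCP at [0.158, 0.527, 0.239] pointing down, gripper open.
Joint ranges: [-3.03, 3.03], [-0.79, 2.21], [0.23, 2.52], [-1.04, 4.18], [0, 3.07], [-2.55, 2.55]. Speed limits (rad/s): [2.22, 2.22, 2.57, 3.14, 3.14, 3.14].

### API

Orientations are given as a unit quaternion [x, y, z, w].
In Python, from bench import status, vision, order, ctrl gives the robot as it stands.
- The arm moves only by the shell command python3 -m crank 'ROWS' [FORCE]. ROWS is JSON, a list of rows, each an object of numbers: "tx", "ty", "tz": the shift along the tool's x, y, z in m; "ax", "ay", "az": the turn, a rotation vector about the tool's x, y, z in rad; "gripper": the gripper command: -1 is fully open, 1 is shut, values between are in proportion. In form: [{"tx": .., "ty": .., "tz": .., "ax": .., "ay": .., "az": .., "gripper": ..}, ...]. A call has 1 to 10 rows; each row is the pose to reach, as a shift and turn from the pose commanded when the call began, along the tool's axes at that moment; what a row does not reach only later rows make up. A row lasts 1/12 s, in which the tool goes at most 41.7 mm and 7.16 degrees, less where a joint would pass 70% of its speed; a pose out of reach is approached as far as the arm can. A call with a gripper value outside its range is refused whole. The fingers move at their own pace and stop on an object; FORCE is the grip in N (left out, the last holds). Time passes only in rows, so rows that repeat a pose let the fingers close. It gives the time, the measured TCP pose, the force and the opening at its end, in the units of the state.
- status.get_obs(): the state, without advancing time (a new reading comes with each control period).
- vision.capture(name): name is "scene" or "top" or "wrist"; returns (picture, depth): 400x640x3 uint8, red, green, blue; 400x640 float32, m along the optical axis (not along the pixel's ray), 0 where there is no reading.
- vision.camera_params(name): a dict with "mtx" (3x3 intrinsics, pixels), "dist" ([k1, k2, p1, p2, k3] as OpenCV has them; the pictures are not rectified), "position" and "orientation" of the camera in the world; the wrist camera has in their place "tool_from_camera" (4x4, takes a point from camera to tool coordinates, whose origin is the TCP and whose axes are the tool frame's). Camera axes: x right, y down, z forward; pixel columns grow to the right and rows downward; lengths in m; the calibration is good to about 2 mm. A picture is of the moment at which its call begins: read the wrist's pose just before it. camera_params takes no time and is no camera call.
- order.job_done(): hands the job in, once; it reports no verdict.
The state is a dict: "time_s": time; "qpos": joint angles; "dq": joint speeds; "joint_torque": joint torques, N m; "ee_pos": TCP position; "tcp_rot": TCP orientation; "ft_force": force on the tool from outside, world axes, zero at the start; "ft_torque": the same for the moment, N m; "grip_width": finger opening in m.
Only numpy, scipy, OpenCV 4.12 (cv2) and the standard library are available. Lean on these libraries where they do the work, as an engineer would, in place of code of your own. Each camera call takes 0.05 s, during which the arm holds its last target. There are 200 camera calls.

## Working session

There is one attempt and no reset: what is moved stays moved. The work goes in short steps, Python scripts to look and compute and a shell command to move; the robot and the scene stay as the last step left them, time stands still between calls to the robot, and variables do not carry over. Pictures are saved under pics/ and viewed, about 8 in all and at most 12, crops included, and the job is handed in when it is done.

```bash
ls; mkdir -p pics
python3 - <<'E'
from bench import status, vision, ctrl
import cv2,numpy as np
print(status.get_obs()); print(ctrl.nose_length)
for n in ("scene","top"):
    p,d=vision.capture(n); cv2.imwrite(f"pics/{n}0.png",p[:,:,::-1]); np.save(f"pics/{n}0.npy",d)
    print(n,vision.camera_params(n))
print(vision.camera_params("wrist"))
E
```

```text
pics
{'time_s': 0.0, 'qpos': array([ 1.21241626e+00,  3.00456793e-01,  1.52161234e+00, -1.28139887e-05,
        1.32069431e+00, -6.66050317e-02]), 'dq': array([ 1.06461032e-04, -7.13667039e-05,  6.23989106e-04, -1.35549586e-03,
        1.87640502e-03, -1.67693829e-04]), 'joint_torque': array([ 4.38472907e-04, -5.43501484e+01, -3.61795950e+01, -4.99087218e-05,
        4.01454527e-03, -3.90218179e-05]), 'ee_pos': array([0.15813457, 0.52653088, 0.23871593]), 'tcp_rot': array([ 0.70000098, -0.1028744 ,  0.10270838, -0.69918987]), 'ft_force': array([-0.36775616,  0.43869319,  1.14360802]), 'ft_torque': array([-0.00174359, -0.05190531,  0.00945686]), 'grip_width': 0.08581385261227965}
0.008
scene {'mtx': array([[381.75056042,   0.        , 323.24865259],
       [  0.        , 381.75056042, 196.86250097],
       [  0.        ,   0.        ,   1.        ]]), 'dist': array([0.00291024, 0.        , 0.        , 0.        , 0.        ]), 'position': array([ 0.11209642, -0.37726283,  0.5770913 ]), 'orientation': array([ 0.81581759, -0.34140409,  0.16952026, -0.43491124])}
top {'mtx': array([[448.
[... 259 characters left out ...]
1295928, 1.15783025]), 'orientation': array([ 0.73010519, -0.67344339,  0.07930215, -0.08444868])}
{'mtx': array([[277.86646584,   0.        , 317.60323066],
       [  0.        , 277.86646584, 196.22107393],
       [  0.        ,   0.        ,   1.        ]]), 'dist': array([0.00334843, 0.        , 0.        , 0.        , 0.        ]), 'tool_from_camera': array([[ 6.98527916e-04,  9.61130759e-01,  2.76092696e-01,
        -7.05277746e-02],
       [-1.23562380e-04, -2.76092678e-01,  9.61131010e-01,
        -1.34460437e-01],
       [ 9.99999748e-01, -7.05491512e-04, -7.40988387e-05,
         5.40212560e-04],
       [ 0.00000000e+00,  0.00000000e+00,  0.00000000e+00,
         1.00000000e+00]])}
```

View pics/scene0.png

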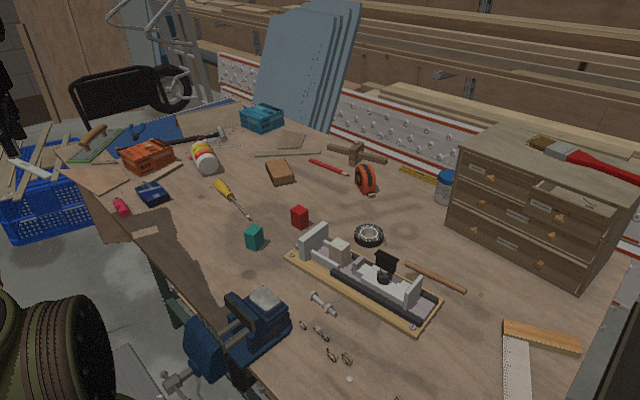

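View pics/top0.png

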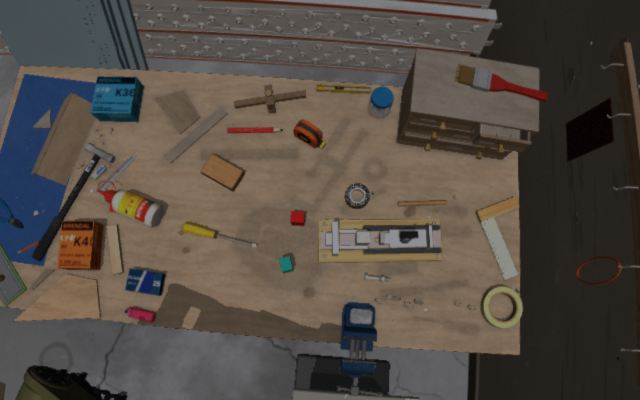

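The scene view shows the jig at about (365,278), with the black knob at (386,262) and the natural wooden block in the jig at (341,250). The look-alikes are the turquoise block at (254,237) and the red one at (299,216). In the top view the jig is at (380,241), the block at about (360,238), red at (298,217) and turquoise at (287,264). I choose the natural one between the jaw and the fence, and will check it in a crop.

```bash
cat > h.py <<'E'
import numpy as np,cv2
from scipy.spatial.transform import Rotation as R
from bench import status,vision
def cam(n,obs=None):
    c=vision.camera_params(n)
    if n=="wrist":
        o=obs or status.get_obs(); T=c["tool_from_camera"]; r=R.from_quat(o["tcp_rot"]).as_matrix()
        return c["mtx"],c["dist"],r@T[:3,:3],o["ee_pos"]+r@T[:3,3]
    return c["mtx"],c["dist"],R.from_quat(c["orientation"]).as_matrix(),c["position"]
def rays(C,uv):
    K,D,r,p=C
    q=cv2.undistortPoints(np.asarray(uv,float).reshape(-1,1,2),K,D).reshape(-1,2)
    return np.c_[q,np.ones(len(q))]@r.T
def onplane(C,uv,z):
    v=rays(C,uv); return C[3]+v*((z-C[3][2])/v[:,2])[:,None]
def cloud(C,d):
    h,w=d.shape; u,v=np.meshgrid(np.arange(w),np.arange(h))
    return (C[3]+rays(C,np.c_[u.ravel(),v.ravel()])*d.reshape(-1,1)).reshape(h,w,3)
def proj(C,P):
    K,D,r,p=C
    return cv2.projectPoints((np.atleast_2d(P)-p)@r,np.zeros(3),np.zeros(3),K,D)[0].reshape(-1,2)
E
python3 - <<'E'
from h import *
im=cv2.imread("pics/top0.png"); d=np.load("pics/top0.npy"); C=cam("top")
P=cloud(C,d); print("table z",np.median(P[270:290,200:260,2]))
sub=P[205:275,310:450]; 
hsv=cv2.cvtColor(im,cv2.COLOR_BGR2HSV)
# board mask: yellowish
print("hsv board",hsv[257,380],hsv[224,400],"table",hsv[285,330])
m=((P[...,2]>0.006)&(P[...,2]<0.12)).astype(np.uint8); m[:205]=0;m[275:]=0;m[:,:308]=0;m[:,455:]=0
n,l,s,_=cv2.connectedComponentsWithStats(m); k=1+s[1:,4].argmax(); print(s[k])
c=max(cv2.findContours((l==k).astype(np.uint8),0,2)[0],key=cv2.contourArea)
W=onplane(C,c.reshape(-1,2),0.012)[:,:2]
print(cv2.minAreaRect((W*1000).astype(np.float32)))
e=cv2.resize(im[205:275,310:450],None,fx=5.5,fy=5.5,interpolation=2)
s0=cv2.imread("pics/scene0.png")[210:340,235:455]; e2=cv2.resize(s0,None,fx=3.5,fy=3.5,interpolation=2)
e=e[:, :770]; cv2.imwrite("pics/crop1.png",e); cv2.imwrite("pics/crop2.png",e2)
H=(P[205:275:4,310:450:5,2]*1000).round().astype(int)
for r in H: print(' '.join('%3d'%x for x in r))
E
```

```text
table z 0.00017142988442619966
hsv board [ 20 107 141] [ 19 112 121] table [ 15  74 127]
[ 318  219  125   44 5172]
((535.7240600585938, -34.23979187011719), (110.33866882324219, 320.17938232421875), 5.475330829620361)
 -1   1   0  -2   2  -2  -1   2  20  18  22  14   5   1  -2   3   3  -6   8   8   9   7   4  -3  -3  -1  -1   2
  2   4  -3   3   2  -2   3   4  -2   0  -3  -2   3   1   1  -1  -1   0  -3   1   0   3  -1   2   0  -2   3   0
 -1  -2   2  -1  -6   4  -4  -2   0   2   3   7   2  -2  -3   2  -2  -1   1   2  -2   1   3  -1   3  -4   1   1
  5   4   2  -2   2   2   3  -1   1   4   4   1   0   0   2   0  -4   2   1  -1   3  -1   4   3   0   0   2   0
 -2   1  14   9  14  13  13  11  12  17  13  10  12  11  13  17  11   9  10  14  15  14  14  14  12  16  -1  -2
  0  -1  13  14  13  70  15  18  12  12  13  13  13  13  11  10  14  13  11  25  24  25  26  25  67  26   0   1
  4   2   5  15  16  67  10  13  13  15  12  28  24  26  24  26  26  27  24  27  29  27  28  35  69  27  12  -3
 -1   2  22  27  47  68  28  23  26  27  70  68  71  26  54  41  43  41  43 100  98  98  38  38  
[... 435 characters left out ...]
 29  27  28  28  26  28   3
  4   1   8  15  14  67  15  11  13  14  14  26  26  26  23  27  28  25  25  28  10  15  14  12  12  18  15   2
  3  -1  12  14  13  13  11  10  11  14  14  15  14  13  12 1158  12   8   6  14  13  13  13  10  14  15  15   0
  1   2  10   8  14  10  10  14  14  14  11  10  14  12  14  11  10  13  -1   0  -2   4   3   2  -1   1   0   3
 -2  -4  -1   3  -2  -1  -1  -2   3   3  -1  -1   1  -1   2   1   3   3   1   2   0   0   4   5  -6  -1  -2   3
 -4   4   1   0   6  -3   4  -1  -1   0   3   0   2   4   1  -1   2   1   0  -1  -1   2  -1   4   0   0  -1   0
  0   0  -2  -1  -1   0   2  -2  -2  -2   2  -1   1   2  -3   0  -1   2   3   1  -3   0  -2   2   1  -2  -1  -1
```

View pics/crop1.png

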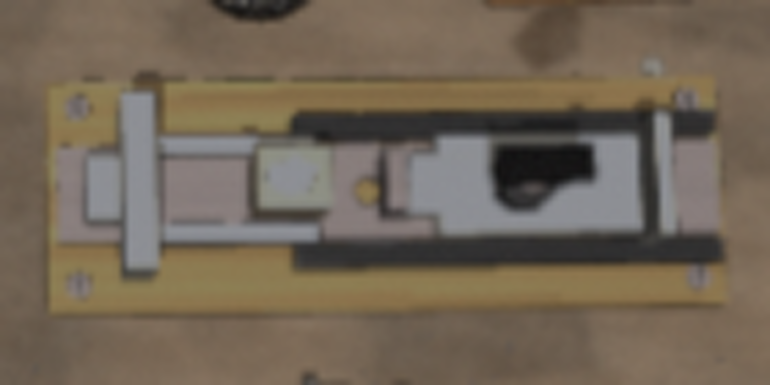

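View pics/crop2.png

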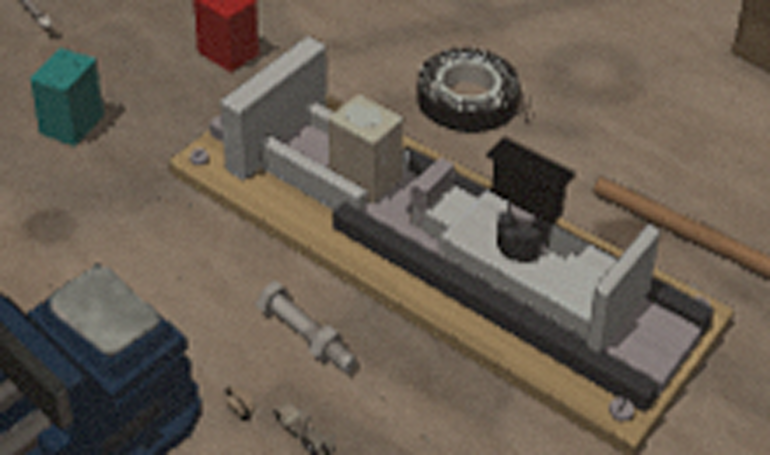

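Crop 1 shows the pale painted block between jaw and fence at about (293,178), with the black knob at (540,175). Crop 2 confirms it, and the red and turquoise blocks stand outside the jig. The measured board is 110.3 x 320.2 mm, which matches.

```bash
cat >> h.py <<'E'
A=np.radians(5.475); O=np.array([.5357,-.0342,0]); J=np.array([[np.cos(A),-np.sin(A),0],[np.sin(A),np.cos(A),0],[0,0,1]])
def toW(p): return O+J@np.asarray(p)
def toJ(P): return (np.asarray(P)-O)@J
E
python3 - <<'E'
from h import *
for n in("top","scene"):
    C=cam(n); d=np.load(f"pics/{n}0.npy"); im=cv2.imread(f"pics/{n}0.png")
    P=cloud(C,d); Q=toJ(P)
    dark=im.max(2)<60
    m=dark&(Q[...,2]>.093)&(Q[...,2]<.106)&(abs(Q[...,0])<.05)&(abs(Q[...,1]+.06)<.06)
    q=Q[m]*1000; print(n,"knob",len(q),q.mean(0).round(1),q.min(0).round(1),q.max(0).round(1))
    m=(Q[...,2]>.064)&(Q[...,2]<.077)&(abs(Q[...,0])<.03)&(Q[...,1]>.02)&(Q[...,1]<.095)
    q=Q[m]*1000; print(n,"block",len(q),q.mean(0).round(1),np.percentile(q,[2,98],0).round(1))
    m=(Q[...,2]>.060)&(Q[...,2]<.075)&(abs(Q[...,0])<.05)&(Q[...,1]>-.15)&(Q[...,1]<-.1)
    q=Q[m]*1000; print(n,"plate",len(q),q.mean(0).round(1),np.percentile(q,[2,98],0).round(1))
    m=(Q[...,2]>.058)&(Q[...,2]<.078)&(abs(Q[...,0])<.06)&(Q[...,1]>.1)&(Q[...,1]<.14)
    q=Q[m]*1000; print(n,"fence",len(q),q.mean(0).round(1),np.percentile(q,[2,98],0).round(1))
o=status.get_obs(); r=R.from_quat(o["tcp_rot"]).as_matrix(); print(r.round(3))
print("knob W",toW([0,-.06,.084]))
# turn about tool y so that tool z is along +-jig x
for s in(1,-1):
    z=s*J[:,0]; v=r.T@z; print(s,"ay",np.arctan2(v[0],v[2]))
tgt=toW([0,-.06,.0])-o["ee_pos"]; print("tool shift to xy above knob",(r.T@tgt).round(4))
E
```

```text
top knob 122 [  0.3 -57.3  99.4] [ -9.  -77.9  93.3] [  8.9 -38.  104.5]
top block 155 [-0.  48.5 70.3] [[-12.7  32.2  65.8]
 [ 12.7  64.8  74.6]]
top plate 86 [   0.2 -117.1   68.4] [[ -25.3 -122.3   61.8]
 [  25.6 -113.1   73.7]]
top fence 218 [ -0.2 118.3  68.2] [[-38.  110.3  64.4]
 [ 38.2 126.1  72.3]]
scene knob 174 [ -0.5 -57.8  99.3] [ -6.9 -78.7  93.1] [  8.  -35.8 103. ]
scene block 208 [-0.3 48.8 70.6] [[-12.3  33.8  64.7]
 [ 15.5  66.8  73.5]]
scene plate 162 [  -1.4 -117.8   68. ] [[ -26.5 -120.7   60.5]
 [  27.3 -113.2   71.6]]
scene fence 304 [ -1.5 117.1  66.9] [[-37.3 111.2  58.3]
 [ 39.4 126.8  70.8]]
[[ 0.958 -0.     0.288]
 [-0.288 -0.001  0.958]
 [-0.    -1.    -0.001]]
knob W [ 0.54142469 -0.09392628  0.084     ]
1 ay 1.1834584307834854
-1 ay -1.958134222806308
tool shift to xy above knob [ 0.5456  0.2393 -0.4837]
```

```bash
python3 -m crank '[{"tx":0.54,"tz":-0.48,"ay":1.183,"gripper":-1},{"tx":0.54,"tz":-0.48,"ay":1.183,"gripper":-1},{"tx":0.54,"tz":-0.48,"ay":1.183,"gripper":-1},{"tx":0.54,"tz":-0.48,"ay":1.183,"gripper":-1},{"tx":0.54,"tz":-0.48,"ay":1.183,"gripper":-1},{"tx":0.54,"tz":-0.48,"ay":1.183,"gripper":-1},{"tx":0.54,"tz":-0.48,"ay":1.183,"gripper":-1},{"tx":0.54,"tz":-0.48,"ay":1.183,"gripper":-1},{"tx":0.54,"tz":-0.48,"ay":1.183,"gripper":-1},{"tx":0.54,"tz":-0.48,"ay":1.183,"gripper":-1}]' 40
cat > rel.py <<'E'
from h import *
import sys
# usage: rel.py x y z(TCP, jig coords) yaw(tool z relative to jig x)
x,y,z,yaw=map(float,sys.argv[1:5]); o=status.get_obs(); r=R.from_quat(o["tcp_rot"]).as_matrix()
c,s=np.cos(A+yaw),np.sin(A+yaw); zt=np.array([c,s,0]); yt=np.array([0,0,-1.]); rt=np.c_[np.cross(yt,zt),yt,zt]
print("t",o["time_s"],"TCP jig",toJ(o["ee_pos"]).round(4),"F",o["ft_force"].round(1),"w",round(o["grip_width"],4),"q",o["qpos"].round(2))
zz=r[:,2]; print("yaw rel jig",np.arctan2(zz[1],zz[0])-A,"pin-point z(grasp)",o["ee_pos"][2]+.011)
print("shift",(r.T@(toW([x,y,z])-o["ee_pos"])).round(4),"turn",R.from_matrix(r.T@rt).as_rotvec().round(4))
E
python3 rel.py 0 -.058 .239 0
```

```text
t 0.1 TCP jig [-0.3223  0.5942  0.2388] F [-0.   0.4 -0.3] w 0.0853 q [ 1.21  0.3   1.52  0.    1.32 -0.07]
yaw rel jig 1.1834582361555734 pin-point z(grasp) 0.24976473415914044
shift [ 5.448e-01  2.000e-04 -4.821e-01] turn [1.0000e-03 1.1835e+00 6.0000e-04]$[0]: bad value
```

```bash
python3 -m crank '[{"tx":0.27,"ty":0,"tz":-0.24,"ax":0,"ay":0.6,"az":0,"gripper":-1},{"tx":0.27,"ty":0,"tz":-0.24,"ax":0,"ay":0.6,"az":0,"gripper":-1},{"tx":0.27,"ty":0,"tz":-0.24,"ax":0,"ay":0.6,"az":0,"gripper":-1},{"tx":0.27,"ty":0,"tz":-0.24,"ax":0,"ay":0.6,"az":0,"gripper":-1},{"tx":0.27,"ty":0,"tz":-0.24,"ax":0,"ay":0.6,"az":0,"gripper":-1},{"tx":0.27,"ty":0,"tz":-0.24,"ax":0,"ay":0.6,"az":0,"gripper":-1},{"tx":0.27,"ty":0,"tz":-0.24,"ax":0,"ay":0.6,"az":0,"gripper":-1},{"tx":0.27,"ty":0,"tz":-0.24,"ax":0,"ay":0.6,"az":0,"gripper":-1},{"tx":0.27,"ty":0,"tz":-0.24,"ax":0,"ay":0.6,"az":0,"gripper":-1},{"tx":0.27,"ty":0,"tz":-0.24,"ax":0,"ay":0.6,"az":0,"gripper":-1}]' 40
python3 rel.py 0 -.058 .239 0
```

```text
time_s: 0.93
ee_pos: [0.3495, 0.2159, 0.2392]
tcp_rot: [0.638, -0.306, 0.306, -0.637]
ft_force: [-0.5, 0.0, -0.3]
grip_width: 0.0857
t 0.9333 TCP jig [-0.1615  0.2667  0.2392] F [-0.5  0.  -0.3] w 0.0857 q [ 0.46 -0.02  1.88 -0.    1.28 -0.21]
yaw rel jig 0.5793419438121494 pin-point z(grasp) 0.25022484569421477
shift [ 0.3601  0.0005 -0.0426] turn [-0.      0.5793  0.0007]
```

```bash
python3 -m crank '[{"tx":0.36,"ty":0,"tz":-0.043,"ax":0,"ay":0.579,"az":0,"gripper":-1},{"tx":0.36,"ty":0,"tz":-0.043,"ax":0,"ay":0.579,"az":0,"gripper":-1},{"tx":0.36,"ty":0,"tz":-0.043,"ax":0,"ay":0.579,"az":0,"gripper":-1},{"tx":0.36,"ty":0,"tz":-0.043,"ax":0,"ay":0.579,"az":0,"gripper":-1},{"tx":0.36,"ty":0,"tz":-0.043,"ax":0,"ay":0.579,"az":0,"gripper":-1},{"tx":0.36,"ty":0,"tz":-0.043,"ax":0,"ay":0.579,"az":0,"gripper":-1},{"tx":0.36,"ty":0,"tz":-0.043,"ax":0,"ay":0.579,"az":0,"gripper":-1},{"tx":0.36,"ty":0,"tz":-0.043,"ax":0,"ay":0.579,"az":0,"gripper":-1},{"tx":0.36,"ty":0,"tz":-0.043,"ax":0,"ay":0.579,"az":0,"gripper":-1},{"tx":0.36,"ty":0,"tz":-0.043,"ax":0,"ay":0.579,"az":0,"gripper":-1}]' 40
python3 rel.py 0 -.058 .15 0
python3 - <<'E'
from h import *
C=cam("wrist"); im,d=vision.capture("wrist"); b=im[:,:,::-1]; cv2.imwrite("pics/w1.png",b)
Q=toJ(cloud(C,d)); 
m=(b.max(2)<60)&(Q[...,2]>.09)&(Q[...,2]<.106)&(abs(Q[...,0])<.04)&(abs(Q[...,1]+.06)<.06)
m=m.astype(np.uint8); n,l,s,_=cv2.connectedComponentsWithStats(m); k=1+s[1:,4].argmax()
c=max(cv2.findContours((l==k).astype(np.uint8),0,2)[0],key=cv2.contourArea)
W=toJ(onplane(C,c.reshape(-1,2),.099))*1000
print(s[k],cv2.minAreaRect(W[:,:2].astype(np.float32)),np.median(Q[l==k],0))
for nm,lo,hi,y0,y1 in(("plate",.060,.078,-.15,-.1),("block",.064,.077,.02,.095),("fence",.06,.076,.1,.14)):
    mm=(Q[...,2]>lo)&(Q[...,2]<hi)&(abs(Q[...,0])<.05)&(Q[...,1]>y0)&(Q[...,1]<y1); q=Q[mm]*1000
    if len(q): print(nm,len(q),np.percentile(q,[2,50,98],0).round(1))
E
```

```text
time_s: 1.77
ee_pos: [0.5419, -0.0916, 0.2382]
tcp_rot: [0.524, -0.475, 0.475, -0.523]
ft_force: [-0.7, 0.6, -0.4]
grip_width: 0.0854
t 1.7667 TCP jig [ 0.0007 -0.0577  0.2382] F [-0.7  0.6 -0.4] w 0.0854 q [-0.23  0.3   1.52 -0.    1.32 -0.33]
yaw rel jig 0.0009618686521282033 pin-point z(grasp) 0.24921983714782195
shift [ 0.0003  0.0882 -0.0006] turn [0.001  0.001  0.0002]
[311 167  17  40 655] ((1.6974329948425293, -55.75530242919922), (40.88430404663086, 16.20809555053711), 89.63829803466797) [ 0.00168955 -0.05478862  0.09882058]
plate 386 [[ -25.3 -119.8   60.7]
 [   0.7 -114.7   68.5]
 [  27.3 -112.6   70.3]]
block 997 [[-11.4  34.1  68.3]
 [  1.7  50.9  70.2]
 [ 14.9  66.7  71.7]]
fence 943 [[-35.5 111.9  60.6]
 [  3.4 114.7  67.4]
 [ 40.2 119.1  69.4]]
```

View pics/w1.png

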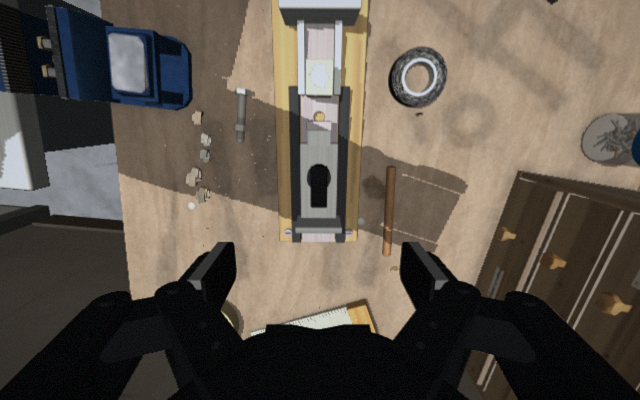

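The wrist view shows the knob at (319,186), its bar along the jig's y, with the jaws straddling it. The three views put it at jig (0.5±1, -57±1) mm. I descend and grip there.

```bash
python3 -m crank '[{"tx":0,"ty":0.03,"tz":0,"ax":0,"ay":0,"az":0,"gripper":-1},{"tx":-0.001,"ty":0.06,"tz":0,"ax":0,"ay":0,"az":0,"gripper":-1},{"tx":-0.001,"ty":0.09,"tz":0,"ax":0,"ay":0,"az":0,"gripper":-1},{"tx":-0.001,"ty":0.12,"tz":0,"ax":0,"ay":0,"az":0,"gripper":-1},{"tx":-0.001,"ty":0.145,"tz":0,"ax":0,"ay":0,"az":0,"gripper":-1},{"tx":-0.001,"ty":0.165,"tz":0,"ax":0,"ay":0,"az":0,"gripper":-1},{"tx":-0.001,"ty":0.165,"tz":0,"ax":0,"ay":0,"az":0,"gripper":-1},{"tx":-0.001,"ty":0.165,"tz":0,"ax":0,"ay":0,"az":0,"gripper":0.3}]' 40
python3 rel.py 0 -.057 .073 0
```

```text
time_s: 2.48
ee_pos: [0.5399, -0.0859, 0.0742]
tcp_rot: [0.525, -0.475, 0.474, -0.524]
ft_force: [0.4, 0.4, 0.9]
grip_width: 0.0753
t 2.4833 TCP jig [-0.0008 -0.0519  0.0742] F [0.4 0.4 0.9] w 0.0753 q [-0.22  0.49  1.68  0.    0.98 -0.33]
yaw rel jig 0.0053417564012362695 pin-point z(grasp) 0.08521369938016
shift [0.0051 0.0012 0.0008] turn [ 0.0016  0.0053 -0.0006]
```

```bash
python3 -m crank '[{"tx":0.005,"ty":0.001,"tz":0.001,"ax":0,"ay":0.005,"az":0,"gripper":0.3},{"tx":0.005,"ty":0.001,"tz":0.001,"ax":0,"ay":0.005,"az":0,"gripper":0.3},{"tx":0.005,"ty":0.001,"tz":0.001,"ax":0,"ay":0.005,"az":0,"gripper":0.3},{"tx":0.005,"ty":0.001,"tz":0.001,"ax":0,"ay":0.005,"az":0,"gripper":0.3}]' 40
python3 rel.py 0 -.057 .073 0
```

```text
time_s: 2.82
ee_pos: [0.5421, -0.0919, 0.0742]
tcp_rot: [-0.523, 0.475, -0.476, 0.523]
ft_force: [0.3, 0.2, -0.5]
grip_width: 0.0302
t 2.8167 TCP jig [ 0.0009 -0.0581  0.0742] F [ 0.3  0.2 -0.5] w 0.0302 q [-0.23  0.49  1.67  0.    0.98 -0.33]
yaw rel jig -0.0007087086589878805 pin-point z(grasp) 0.08518044250003654
shift [-0.0011  0.0012 -0.0009] turn [-0.0013 -0.0007  0.0004]
```

```bash
python3 -m crank '[{"tx":-0.001,"ty":0.001,"tz":0,"ax":0,"ay":0,"az":0,"gripper":0.5},{"tx":-0.001,"ty":0.001,"tz":0,"ax":0,"ay":0,"az":0,"gripper":1},{"tx":-0.001,"ty":0.001,"tz":0,"ax":0,"ay":0,"az":0,"gripper":1},{"tx":-0.001,"ty":0.001,"tz":0,"ax":0,"ay":0,"az":0,"gripper":1},{"tx":-0.001,"ty":0.001,"tz":0,"ax":0,"ay":0,"az":0,"gripper":1},{"tx":-0.001,"ty":0.001,"tz":0,"ax":0,"ay":0,"az":0,"gripper":1}]' 40
python3 rel.py 0 -.057 .073 0
```

```text
time_s: 3.32
ee_pos: [0.5426, -0.0907, 0.0729]
tcp_rot: [-0.523, 0.475, -0.476, 0.524]
ft_force: [6.1, 1.7, 0.2]
grip_width: 0.0164
t 3.3167 TCP jig [ 0.0015 -0.0569  0.0729] F [6.1 1.7 0.2] w 0.0164 q [-0.23  0.49  1.67  0.    0.97 -0.33]
yaw rel jig -0.0005456648017245214 pin-point z(grasp) 0.08388660662969082
shift [ 0.0001 -0.0001 -0.0015] turn [-0.0026 -0.0005  0.0005]
```

```bash
python3 -m crank '[{"tx":0,"ty":0,"tz":0.001,"ax":0,"ay":0,"az":0,"gripper":1},{"tx":0,"ty":0,"tz":0.001,"ax":0,"ay":0,"az":0,"gripper":1},{"tx":0,"ty":0,"tz":0.001,"ax":0,"ay":0,"az":0,"gripper":1}]' 40
python3 rel.py 0 -.057 .073 0
```

```text
time_s: 3.57
ee_pos: [0.5429, -0.0907, 0.0728]
tcp_rot: [-0.523, 0.476, -0.476, 0.523]
ft_force: [-0.2, -0.2, 5.5]
grip_width: 0.0164
t 3.5667 TCP jig [ 0.0018 -0.0569  0.0728] F [-0.2 -0.2  5.5] w 0.0164 q [-0.23  0.5   1.67 -0.    0.97 -0.33]
yaw rel jig -0.000467625216039283 pin-point z(grasp) 0.08375166255660857
shift [ 0.0001 -0.0002 -0.0018] turn [-0.0005 -0.0005  0.0002]
```

```bash
python3 -m crank '[{"tx":0,"ty":-0.004,"tz":0,"ax":0,"ay":0,"az":0,"gripper":1},{"tx":0,"ty":-0.008,"tz":0,"ax":0,"ay":0,"az":0,"gripper":1},{"tx":0,"ty":-0.008,"tz":0,"ax":0,"ay":0,"az":0,"gripper":1}]' 60
python3 rel.py 0 -.057 .096 0
python3 - <<'E'
from h import *
im,d=vision.capture("wrist"); cv2.imwrite("pics/w2.png",cv2.resize(im[100:340,200:440,::-1],None,fx=2.4,fy=2.4))
E
```

```text
time_s: 3.82
ee_pos: [0.5427, -0.0906, 0.0807]
tcp_rot: [-0.523, 0.476, -0.476, 0.523]
ft_force: [2.3, 0.4, -5.6]
grip_width: 0.0158
t 3.8167 TCP jig [ 0.0016 -0.0569  0.0807] F [ 2.3  0.4 -5.6] w 0.0158 q [-0.23  0.48  1.67  0.    0.99 -0.33]
yaw rel jig -0.0005137840454468995 pin-point z(grasp) 0.09170980182755703
shift [ 0.0001 -0.0153 -0.0016] turn [-0.     -0.0005 -0.0001]
```

View pics/w2.png

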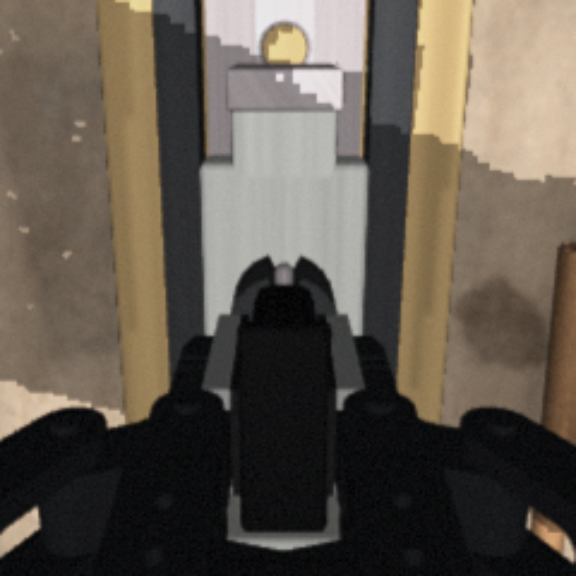

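The crop shows the lip centred between the pads at (283,420), with the pads under it. Fz of -5.6 N matches the spring at 8 mm lift, so I keep pulling.

```bash
python3 -m crank '[{"tx":0,"ty":-0.005,"tz":0,"ax":0,"ay":0,"az":0,"gripper":1},{"tx":0,"ty":-0.01,"tz":0,"ax":0,"ay":0,"az":0,"gripper":1},{"tx":0,"ty":-0.015,"tz":0,"ax":0,"ay":0,"az":0,"gripper":1},{"tx":0,"ty":-0.015,"tz":0,"ax":0,"ay":0,"az":0,"gripper":1}]' 60
python3 rel.py 0.0016 -.057 .096 0
```

```text
time_s: 4.2
ee_pos: [0.5426, -0.0907, 0.0956]
tcp_rot: [0.523, -0.476, 0.476, -0.523]
ft_force: [4.0, 0.5, -8.2]
grip_width: 0.0158
t 4.2 TCP jig [ 0.0015 -0.0569  0.0956] F [ 4.   0.5 -8.2] w 0.0158 q [-0.23  0.46  1.66  0.    1.02 -0.33]
yaw rel jig -0.0005407600501862592 pin-point z(grasp) 0.10657335494536925
shift [ 0.0001 -0.0004  0.0001] turn [ 0.0001 -0.0005 -0.0001]
```

```bash
python3 -m crank '[{"tx":0,"ty":-0.001,"tz":0,"ax":0,"ay":-0.12,"az":0,"gripper":1},{"tx":0,"ty":-0.001,"tz":0,"ax":0,"ay":-0.24,"az":0,"gripper":1},{"tx":0,"ty":-0.001,"tz":0,"ax":0,"ay":-0.36,"az":0,"gripper":1},{"tx":0,"ty":-0.001,"tz":0,"ax":0,"ay":-0.48,"az":0,"gripper":1},{"tx":0,"ty":-0.001,"tz":0,"ax":0,"ay":-0.6,"az":0,"gripper":1},{"tx":0,"ty":-0.001,"tz":0,"ax":0,"ay":-0.65,"az":0,"gripper":1}]' 60
python3 rel.py 0.0016 -.057 .0965 1.3
```

```text
time_s: 4.7
ee_pos: [0.5424, -0.0908, 0.0956]
tcp_rot: [0.649, -0.282, 0.281, -0.649]
ft_force: [3.2, 0.2, -9.7]
grip_width: 0.0158
t 4.7 TCP jig [ 0.0013 -0.0569  0.0956] F [ 3.2  0.2 -9.7] w 0.0158 q [-0.23  0.46  1.66 -0.    1.02 -0.98]
yaw rel jig 0.6563167166398645 pin-point z(grasp) 0.10659317449114579
shift [ 0.0002 -0.0009  0.0002] turn [ 3.000e-04 -6.437e-01 -7.000e-04]
```

```bash
python3 -m crank '[{"tx":0,"ty":0,"tz":0,"ax":0,"ay":-0.12,"az":0,"gripper":1},{"tx":0,"ty":0,"tz":0,"ax":0,"ay":-0.24,"az":0,"gripper":1},{"tx":0,"ty":0,"tz":0,"ax":0,"ay":-0.36,"az":0,"gripper":1},{"tx":0,"ty":0,"tz":0,"ax":0,"ay":-0.48,"az":0,"gripper":1},{"tx":0,"ty":0,"tz":0,"ax":0,"ay":-0.6,"az":0,"gripper":1},{"tx":0,"ty":0,"tz":0,"ax":0,"ay":-0.66,"az":0,"gripper":1},{"tx":0,"ty":0,"tz":0,"ax":0,"ay":-0.66,"az":0,"gripper":1}]' 60
python3 rel.py 0.0016 -.057 .086 1.3
```

```text
time_s: 5.28
ee_pos: [0.5421, -0.0907, 0.0955]
tcp_rot: [-0.705, 0.058, -0.057, 0.705]
ft_force: [3.0, -1.5, -9.0]
grip_width: 0.0152
t 5.2833 TCP jig [ 0.001  -0.0569  0.0955] F [ 3.  -1.5 -9. ] w 0.0152 q [-0.23  0.46  1.66 -0.    1.02 -1.64]
yaw rel jig 1.3121991691845003 pin-point z(grasp) 0.10647796043463094
shift [0.0006 0.0095 0.    ] turn [ 0.0001  0.0122 -0.0017]
```

```bash
python3 -m crank '[{"tx":0,"ty":0.004,"tz":0,"ax":0,"ay":0,"az":0,"gripper":1},{"tx":0,"ty":0.008,"tz":0,"ax":0,"ay":0,"az":0,"gripper":1},{"tx":0,"ty":0.01,"tz":0,"ax":0,"ay":0,"az":0,"gripper":1},{"tx":0,"ty":0.01,"tz":0,"ax":0,"ay":0,"az":0,"gripper":1}]' 60
python3 rel.py 0.0016 -.057 .086 1.3
```

```text
time_s: 5.62
ee_pos: [0.5425, -0.0908, 0.0865]
tcp_rot: [0.705, -0.059, 0.059, -0.705]
ft_force: [-4.9, -0.3, 2.1]
grip_width: 0.0161
t 5.6167 TCP jig [ 0.0014 -0.057   0.0865] F [-4.9 -0.3  2.1] w 0.0161 q [-0.23  0.47  1.66 -0.    1.   -1.64]
yaw rel jig 1.3080410849584923 pin-point z(grasp) 0.09753623845946578
shift [0.0002 0.0005 0.    ] turn [ 0.0001  0.008  -0.0006]
```

Fz changed sign at the expected height, so the pin is resting in the notch. I release, rise and look.

```bash
python3 -m crank '[{"tx":0,"ty":-0.001,"tz":0,"ax":0,"ay":0,"az":0,"gripper":0},{"tx":0,"ty":-0.001,"tz":0,"ax":0,"ay":0,"az":0,"gripper":0},{"tx":0,"ty":-0.001,"tz":0,"ax":0,"ay":0,"az":0,"gripper":-0.3},{"tx":0,"ty":-0.001,"tz":0,"ax":0,"ay":0,"az":0,"gripper":-0.3},{"tx":0,"ty":-0.03,"tz":0,"ax":0,"ay":0,"az":0,"gripper":-0.3},{"tx":0,"ty":-0.06,"tz":0,"ax":0,"ay":0,"az":0,"gripper":-0.3},{"tx":0,"ty":-0.1,"tz":0,"ax":0,"ay":0,"az":0,"gripper":-0.3},{"tx":0,"ty":-0.12,"tz":0,"ax":0,"ay":0,"az":0,"gripper":-0.3},{"tx":0,"ty":-0.12,"tz":0,"ax":0,"ay":0,"az":0,"gripper":-0.3}]' 60
cat > look.py <<'E'
from h import *
import sys
for n in("top","scene"):
    C=cam(n); im,d=vision.capture(n); b=im[:,:,::-1]; cv2.imwrite(f"pics/{n}{sys.argv[1]}.png",b); Q=toJ(cloud(C,d))
    m=(b.max(2)<60)&(Q[...,2]>.088)&(Q[...,2]<.125)&(abs(Q[...,0])<.05)&(abs(Q[...,1]+.03)<.08)
    k,l,s,_=cv2.connectedComponentsWithStats(m.astype(np.uint8))
    if k>1:
        i=1+s[1:,4].argmax(); z=np.median(Q[l==i][:,2]); t=(l==i)&(abs(Q[...,2]-z)<.006)
        q=Q[t]*1000; print(n,"knob",len(q),"med z",z*1000,cv2.minAreaRect(q[:,:2].astype(np.float32)))
    for nm,lo,hi,y0,y1 in(("plate",.060,.078,-.15,-.03),("block",.064,.077,.03,.109),("fence",.06,.076,.109,.14)):
        mm=(Q[...,2]>lo)&(Q[...,2]<hi)&(abs(Q[...,0])<.03)&(Q[...,1]>y0)&(Q[...,1]<y1)&(b.min(2)>60); q=Q[mm]*1000
        if len(q): print(n,nm,len(q),np.percentile(q,[3,50,97],0).round(1).tolist())
E
python3 rel.py 0 -.157 .17 0; python3 look.py 1
```

```text
time_s: 6.37
ee_pos: [0.5443, -0.0911, 0.2115]
tcp_rot: [0.705, -0.056, 0.061, -0.704]
ft_force: [0.1, -0.2, 0.6]
grip_width: 0.0552
t 6.3667 TCP jig [ 0.0031 -0.0574  0.2115] F [ 0.1 -0.2  0.6] w 0.0552 q [-0.23  0.32  1.56  0.    1.25 -1.64]
yaw rel jig 1.3092457073500476 pin-point z(grasp) 0.2224610312092446
shift [ 0.0224  0.0417 -0.097 ] turn [-0.0049  1.3092  0.0073]
top block 154 [[-12.7, 32.2, 67.0], [-0.3, 49.3, 70.6], [12.4, 64.4, 74.1]]
top fence 168 [[-28.1, 110.4, 63.4], [0.0, 118.3, 68.1], [28.2, 125.9, 72.3]]
scene knob 180 med z 111.8133827464362 ((0.5151844024658203, -56.75768280029297), (16.86981773376465, 42.8844108581543), 73.24767303466797)
scene plate 194 [[-26.1, -120.2, 60.4], [-1.1, -117.0, 69.2], [26.4, -55.5, 71.8]]
scene block 212 [[-11.8, 34.1, 64.8], [-1.1, 48.3, 71.0], [15.2, 66.0, 73.0]]
scene fence 201 [[-27.9, 111.7, 60.7], [-1.4, 115.7, 69.0], [27.8, 126.7, 71.2]]
```

The knob stays up by itself: its top is at 112 mm and it is turned 73°. Next I go behind the push plate with the fingers shut.

```bash
python3 -m crank '[{"tx":0.022,"ty":0,"tz":-0.097,"ax":0,"ay":1.309,"az":0,"gripper":1},{"tx":0.022,"ty":0,"tz":-0.097,"ax":0,"ay":1.309,"az":0,"gripper":1},{"tx":0.022,"ty":0,"tz":-0.097,"ax":0,"ay":1.309,"az":0,"gripper":1},{"tx":0.022,"ty":0,"tz":-0.097,"ax":0,"ay":1.309,"az":0,"gripper":1},{"tx":0.022,"ty":0,"tz":-0.097,"ax":0,"ay":1.309,"az":0,"gripper":1},{"tx":0.022,"ty":0,"tz":-0.097,"ax":0,"ay":1.309,"az":0,"gripper":1},{"tx":0.022,"ty":0,"tz":-0.097,"ax":0,"ay":1.309,"az":0,"gripper":1},{"tx":0.022,"ty":0,"tz":-0.097,"ax":0,"ay":1.309,"az":0,"gripper":1},{"tx":0.022,"ty":0,"tz":-0.097,"ax":0,"ay":1.309,"az":0,"gripper":1},{"tx":0.022,"ty":0,"tz":-0.097,"ax":0,"ay":1.309,"az":0,"gripper":1}]' 60
python3 rel.py 0.001 -.150 .053 0
```

```text
time_s: 7.3
ee_pos: [0.5479, -0.1899, 0.2044]
tcp_rot: [0.536, -0.462, 0.461, -0.535]
ft_force: [-0.8, -0.4, 0.1]
grip_width: 0.0002
t 7.3 TCP jig [-0.0027 -0.1561  0.2044] F [-0.8 -0.4  0.1] w 0.0002 q [-0.4   0.4   1.47 -0.    1.27 -0.55]
yaw rel jig 0.053073988585293747 pin-point z(grasp) 0.21544274915675934
shift [-0.0057  0.1514  0.0044] turn [ 0.0023  0.0531 -0.0013]
```

```bash
python3 -m crank '[{"tx":-0.006,"ty":0.03,"tz":0.003,"ax":0,"ay":0.053,"az":0,"gripper":1},{"tx":-0.006,"ty":0.06,"tz":0.003,"ax":0,"ay":0.053,"az":0,"gripper":1},{"tx":-0.006,"ty":0.09,"tz":0.003,"ax":0,"ay":0.053,"az":0,"gripper":1},{"tx":-0.006,"ty":0.12,"tz":0.003,"ax":0,"ay":0.053,"az":0,"gripper":1},{"tx":-0.006,"ty":0.14,"tz":0.003,"ax":0,"ay":0.053,"az":0,"gripper":1},{"tx":-0.006,"ty":0.151,"tz":0.003,"ax":0,"ay":0.053,"az":0,"gripper":1},{"tx":-0.006,"ty":0.151,"tz":0.003,"ax":0,"ay":0.053,"az":0,"gripper":1},{"tx":-0.006,"ty":0.151,"tz":0.003,"ax":0,"ay":0.053,"az":0,"gripper":1}]' 60
python3 rel.py 0.001 -.132 .053 0
```

```text
time_s: 7.97
ee_pos: [0.5503, -0.1836, 0.0551]
tcp_rot: [0.525, -0.474, 0.474, -0.525]
ft_force: [0.3, 0.4, 0.5]
grip_width: 0.0002
t 7.9667 TCP jig [ 0.0003 -0.1501  0.0551] F [0.3 0.4 0.5] w 0.0002 q [-0.39  0.58  1.59 -0.    0.98 -0.49]
yaw rel jig 0.0063608669343244995 pin-point z(grasp) 0.06612158329003912
shift [-0.0181  0.0021  0.0008] turn [ 0.0008  0.0064 -0.0004]
```

```bash
python3 -m crank '[{"tx":-0.01,"ty":0.002,"tz":0.001,"ax":0,"ay":0.006,"az":0,"gripper":1},{"tx":-0.015,"ty":0.002,"tz":0.001,"ax":0,"ay":0.006,"az":0,"gripper":1},{"tx":-0.02,"ty":0.002,"tz":0.001,"ax":0,"ay":0.006,"az":0,"gripper":1},{"tx":-0.025,"ty":0.002,"tz":0.001,"ax":0,"ay":0.006,"az":0,"gripper":1},{"tx":-0.03,"ty":0.002,"tz":0.001,"ax":0,"ay":0.006,"az":0,"gripper":1},{"tx":-0.035,"ty":0.002,"tz":0.001,"ax":0,"ay":0.006,"az":0,"gripper":1},{"tx":-0.04,"ty":0.002,"tz":0.001,"ax":0,"ay":0.006,"az":0,"gripper":1},{"tx":-0.045,"ty":0.002,"tz":0.001,"ax":0,"ay":0.006,"az":0,"gripper":1},{"tx":-0.05,"ty":0.002,"tz":0.001,"ax":0,"ay":0.006,"az":0,"gripper":1},{"tx":-0.05,"ty":0.002,"tz":0.001,"ax":0,"ay":0.006,"az":0,"gripper":1}]' 60
python3 rel.py 0.001 -.061 .053 0; python3 look.py 2
```

```text
time_s: 8.8
ee_pos: [0.5461, -0.1328, 0.0532]
tcp_rot: [0.524, -0.476, 0.475, -0.524]
ft_force: [0.0, -0.5, 0.4]
grip_width: -0.0
t 8.8 TCP jig [ 0.001  -0.0991  0.0532] F [ 0.  -0.5  0.4] w -0.0 q [-0.3   0.55  1.64  0.    0.95 -0.4 ]
yaw rel jig 0.0010451496071008787 pin-point z(grasp) 0.06417345173629745
shift [-0.0381  0.0002  0.0001] turn [ 0.0005  0.001  -0.0005]
top knob 119 med z 112.78135845522486 ((0.87701416015625, -24.434904098510742), (16.14870262145996, 44.57259750366211), 70.87483215332031)
top block 155 [[-12.6, 40.2, 66.4], [-0.1, 56.6, 70.3], [12.6, 72.1, 73.7]]
top fence 168 [[-28.2, 110.4, 64.1], [0.1, 118.2, 67.8], [28.7, 125.9, 70.9]]
scene knob 178 med z 111.11443553329211 ((1.2415428161621094, -22.852231979370117), (17.138551712036133, 42.582942962646484), 73.350830078125)
scene plate 91 [[-26.0, -109.6, 60.7], [-15.2, -85.8, 68.4], [5.5, -79.7, 75.7]]
scene block 207 [[-11.8, 41.3, 65.1], [-1.5, 56.3, 71.1], [14.5, 74.0, 73.4]]
scene fence 200 [[-28.2, 111.3, 60.7], [-1.6, 116.3, 69.0], [27.9, 126.5, 71.1]]
```

The stop follows and the block is moving upright. I push slowly on until it meets the fence.

```bash
python3 -m crank '[{"tx":-0.005,"ty":0,"tz":0,"ax":0,"ay":0,"az":0,"gripper":1},{"tx":-0.01,"ty":0,"tz":0,"ax":0,"ay":0,"az":0,"gripper":1},{"tx":-0.014,"ty":0,"tz":0,"ax":0,"ay":0,"az":0,"gripper":1},{"tx":-0.018,"ty":0,"tz":0,"ax":0,"ay":0,"az":0,"gripper":1},{"tx":-0.022,"ty":0,"tz":0,"ax":0,"ay":0,"az":0,"gripper":1},{"tx":-0.026,"ty":0,"tz":0,"ax":0,"ay":0,"az":0,"gripper":1},{"tx":-0.029,"ty":0,"tz":0,"ax":0,"ay":0,"az":0,"gripper":1},{"tx":-0.032,"ty":0,"tz":0,"ax":0,"ay":0,"az":0,"gripper":1},{"tx":-0.034,"ty":0,"tz":0,"ax":0,"ay":0,"az":0,"gripper":1},{"tx":-0.034,"ty":0,"tz":0,"ax":0,"ay":0,"az":0,"gripper":1}]' 60
python3 rel.py 0.001 -.061 .053 0
```

```text
time_s: 9.73
ee_pos: [0.543, -0.0995, 0.0533]
tcp_rot: [-0.523, 0.475, -0.475, 0.523]
ft_force: [-0.4, -0.3, -0.2]
grip_width: -0.0003
t 9.7333 TCP jig [ 0.001  -0.0657  0.0533] F [-0.4 -0.3 -0.2] w -0.0003 q [-0.25  0.53  1.67  0.    0.94 -0.34]
yaw rel jig 0.0007537827707289058 pin-point z(grasp) 0.06426364634660399
shift [-0.0047  0.0003  0.    ] turn [ 0.0002  0.0008 -0.0002]
```

```bash
python3 -m crank '[{"tx":-0.001,"ty":0,"tz":0,"ax":0,"ay":0,"az":0,"gripper":1},{"tx":-0.002,"ty":0,"tz":0,"ax":0,"ay":0,"az":0,"gripper":1},{"tx":-0.003,"ty":0,"tz":0,"ax":0,"ay":0,"az":0,"gripper":1},{"tx":-0.004,"ty":0,"tz":0,"ax":0,"ay":0,"az":0,"gripper":1},{"tx":-0.004,"ty":0,"tz":0,"ax":0,"ay":0,"az":0,"gripper":1}]' 60
python3 rel.py 0.001 -.061 .053 0
```

```text
time_s: 10.15
ee_pos: [0.5427, -0.0962, 0.0533]
tcp_rot: [0.523, -0.475, 0.476, -0.523]
ft_force: [1.2, -4.0, -0.7]
grip_width: -0.0003
t 10.15 TCP jig [ 0.001  -0.0623  0.0533] F [ 1.2 -4.  -0.7] w -0.0003 q [-0.24  0.53  1.68 -0.    0.94 -0.34]
yaw rel jig 0.0004254148208519132 pin-point z(grasp) 0.06430704499724067
shift [-0.0013  0.0003 -0.    ] turn [-0.      0.0004  0.0004]
```

```bash
python3 -m crank '[{"tx":-0.001,"ty":0,"tz":0,"ax":0,"ay":0,"az":0,"gripper":1},{"tx":-0.002,"ty":0,"tz":0,"ax":0,"ay":0,"az":0,"gripper":1},{"tx":-0.002,"ty":0,"tz":0,"ax":0,"ay":0,"az":0,"gripper":1}]' 60
python3 rel.py 0.001 -.09 .053 0; python3 look.py 3
```

```text
time_s: 10.4
ee_pos: [0.5427, -0.096, 0.0534]
tcp_rot: [0.524, -0.475, 0.477, -0.523]
ft_force: [0.9, -20.8, -3.2]
grip_width: 0.0001
t 10.4 TCP jig [ 0.0011 -0.0622  0.0534] F [  0.9 -20.8  -3.2] w 0.0001 q [-0.24  0.53  1.68 -0.    0.94 -0.33]
yaw rel jig 0.00012995566699494643 pin-point z(grasp) 0.06440826421067881
shift [ 0.0278  0.0005 -0.0001] turn [-0.0007  0.0001  0.0032]
top knob 116 med z 113.20852104827306 ((0.49823951721191406, 11.41635513305664), (16.240318298339844, 44.63621520996094), 72.53966522216797)
top block 160 [[-13.3, 76.7, 65.6], [0.3, 91.5, 70.2], [13.1, 108.5, 73.6]]
top fence 168 [[-27.8, 110.4, 64.0], [0.1, 118.2, 67.9], [28.3, 125.9, 71.6]]
scene knob 102 med z 110.61331430852638 ((1.8125648498535156, -68.16158294677734), (25.42397117614746, 85.58248138427734), 79.77977752685547)
scene plate 96 [[-25.7, -72.5, 60.4], [-13.0, -50.1, 68.5], [6.8, -44.0, 76.5]]
scene block 183 [[-11.9, 77.6, 65.5], [-1.1, 91.1, 71.4], [15.2, 107.3, 73.2]]
scene fence 169 [[-28.1, 110.3, 62.0], [-4.0, 117.8, 69.2], [28.4, 127.1, 71.5]]
```

It is home: 20.8 N at the stop, knob at y = 11.4, block from 76 to 109 and standing at 70 mm. I back off, rise and go over the knob.

```bash
python3 -m crank '[{"tx":0.015,"ty":0,"tz":0,"ax":0,"ay":0,"az":0,"gripper":1},{"tx":0.028,"ty":0,"tz":0,"ax":0,"ay":0,"az":0,"gripper":1},{"tx":0.028,"ty":-0.035,"tz":0,"ax":0,"ay":0,"az":0,"gripper":1},{"tx":0.028,"ty":-0.07,"tz":0,"ax":0,"ay":0,"az":0,"gripper":1},{"tx":0.028,"ty":-0.105,"tz":0,"ax":0,"ay":0,"az":0,"gripper":1},{"tx":0.028,"ty":-0.13,"tz":0,"ax":0,"ay":0,"az":0,"gripper":1},{"tx":0.028,"ty":-0.145,"tz":0,"ax":0,"ay":0,"az":0,"gripper":0.5},{"tx":0.028,"ty":-0.145,"tz":0,"ax":0,"ay":0,"az":0,"gripper":0}]' 60
python3 rel.py 0.0015 .012 .195 1.30
```

```text
time_s: 11.17
ee_pos: [0.5463, -0.1223, 0.202]
tcp_rot: [-0.522, 0.474, -0.477, 0.524]
ft_force: [0.1, 0.5, 0.9]
grip_width: 0.0234
t 11.1667 TCP jig [ 0.0021 -0.0887  0.202 ] F [0.1 0.5 0.9] w 0.0234 q [-0.29  0.35  1.54  0.    1.24 -0.38]
yaw rel jig 0.0003362613015105709 pin-point z(grasp) 0.2130188193387353
shift [-0.1008  0.0068 -0.0006] turn [-0.0034 -1.2997  0.005 ]
```

```bash
python3 -m crank '[{"tx":-0.101,"ty":0.005,"tz":0,"ax":0,"ay":-1.3,"az":0,"gripper":-0.3},{"tx":-0.101,"ty":0.005,"tz":0,"ax":0,"ay":-1.3,"az":0,"gripper":-0.3},{"tx":-0.101,"ty":0.005,"tz":0,"ax":0,"ay":-1.3,"az":0,"gripper":-0.3},{"tx":-0.101,"ty":0.005,"tz":0,"ax":0,"ay":-1.3,"az":0,"gripper":-0.3},{"tx":-0.101,"ty":0.005,"tz":0,"ax":0,"ay":-1.3,"az":0,"gripper":-0.3},{"tx":-0.101,"ty":0.005,"tz":0,"ax":0,"ay":-1.3,"az":0,"gripper":-0.3},{"tx":-0.101,"ty":0.005,"tz":0,"ax":0,"ay":-1.3,"az":0,"gripper":-0.3},{"tx":-0.101,"ty":0.005,"tz":0,"ax":0,"ay":-1.3,"az":0,"gripper":-0.3},{"tx":-0.101,"ty":0.005,"tz":0,"ax":0,"ay":-1.3,"az":0,"gripper":-0.3},{"tx":-0.101,"ty":0.005,"tz":0,"ax":0,"ay":-1.3,"az":0,"gripper":-0.3}]' 60
python3 -m crank '[{"tx":0,"ty":0,"tz":0,"ax":0,"ay":-0.05,"az":0,"gripper":-0.3},{"tx":0,"ty":0,"tz":0,"ax":0,"ay":-0.05,"az":0,"gripper":-0.3},{"tx":0,"ty":0,"tz":0,"ax":0,"ay":-0.05,"az":0,"gripper":-0.3}]' 60
python3 rel.py 0.0015 .012 .087 1.30
python3 - <<'E'
from h import *
C=cam("wrist"); im,d=vision.capture("wrist"); b=im[:,:,::-1]; cv2.imwrite("pics/w3.png",b[60:360,160:480])
Q=toJ(cloud(C,d)); m=(b.max(2)<60)&(abs(Q[...,2]-.1125)<.006)&(abs(Q[...,0])<.035)&(abs(Q[...,1]-.0115)<.035)
k,l,s,_=cv2.connectedComponentsWithStats(m.astype(np.uint8))
if k>1:
    i=1+s[1:,4].argmax(); q=Q[l==i]*1000; print(s[i],cv2.minAreaRect(q[:,:2].astype(np.float32)),np.median(q,0))
E
```

```text
time_s: 12.0
ee_pos: [0.5352, -0.0214, 0.1922]
tcp_rot: [-0.703, 0.078, -0.077, 0.703]
ft_force: [1.1, 0.4, -0.6]
grip_width: 0.0551
time_s: 12.25
ee_pos: [0.5353, -0.0214, 0.1925]
tcp_rot: [-0.704, 0.063, -0.062, 0.704]
ft_force: [-0.6, -0.4, 0.0]
grip_width: 0.0555
t 12.25 TCP jig [0.0008 0.0128 0.1925] F [-0.6 -0.4  0. ] w 0.0555 q [-0.11  0.31  1.62  0.    1.21 -1.5 ]
yaw rel jig 1.2982246033763643 pin-point z(grasp) 0.2035444847748959
shift [ 0.001   0.1055 -0.0006] turn [-0.0001 -0.0018 -0.0011]
[ 308  181   21   52 1053] ((1.7462291717529297, 13.475309371948242), (16.42307472229004, 43.689510345458984), 73.91483306884766) [  0.43138496  13.50906704 112.49694185]
```

View pics/w3.png

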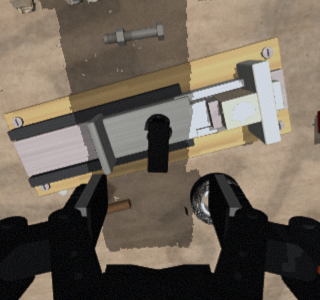

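The view shows the block against the fence at (240,108), with the knob at (159,145) square between the jaws. I descend and grip.

```bash
python3 -m crank '[{"tx":0.001,"ty":0.03,"tz":0,"ax":0,"ay":0,"az":0,"gripper":-0.3},{"tx":0.001,"ty":0.06,"tz":0,"ax":0,"ay":0,"az":0,"gripper":-0.3},{"tx":0.001,"ty":0.085,"tz":0,"ax":0,"ay":0,"az":0,"gripper":-0.3},{"tx":0.001,"ty":0.1,"tz":0,"ax":0,"ay":0,"az":0,"gripper":-0.3},{"tx":0.001,"ty":0.105,"tz":0,"ax":0,"ay":0,"az":0,"gripper":-0.3},{"tx":0.001,"ty":0.105,"tz":0,"ax":0,"ay":0,"az":0,"gripper":0.3},{"tx":0.001,"ty":0.105,"tz":0,"ax":0,"ay":0,"az":0,"gripper":0.3}]' 40
python3 rel.py 0.0015 .0125 .087 1.30
```

```text
time_s: 12.88
ee_pos: [0.5368, -0.0216, 0.089]
tcp_rot: [0.704, -0.062, 0.062, -0.704]
ft_force: [0.7, 0.7, 0.1]
grip_width: 0.0324
t 12.8833 TCP jig [0.0023 0.0125 0.089 ] F [0.7 0.7 0.1] w 0.0324 q [-0.11  0.45  1.7   0.    0.99 -1.5 ]
yaw rel jig 1.2996855885735525 pin-point z(grasp) 0.10001792873760712
shift [-0.0008  0.002  -0.0002] turn [-0.0001 -0.0003  0.0008]
```

```bash
python3 -m crank '[{"tx":-0.001,"ty":0.002,"tz":0,"ax":0,"ay":0,"az":0,"gripper":0.3},{"tx":-0.001,"ty":0.002,"tz":0,"ax":0,"ay":0,"az":0,"gripper":1},{"tx":-0.001,"ty":0.002,"tz":0,"ax":0,"ay":0,"az":0,"gripper":1},{"tx":-0.001,"ty":0.002,"tz":0,"ax":0,"ay":0,"az":0,"gripper":1},{"tx":-0.001,"ty":0.002,"tz":0,"ax":0,"ay":0,"az":0,"gripper":1},{"tx":-0.001,"ty":0.002,"tz":0,"ax":0,"ay":0,"az":0,"gripper":1}]' 40
python3 rel.py 0.0015 .0125 .096 1.30
```

```text
time_s: 13.38
ee_pos: [0.5358, -0.0214, 0.087]
tcp_rot: [0.704, -0.061, 0.062, -0.704]
ft_force: [-1.0, -0.9, 6.5]
grip_width: 0.0159
t 13.3833 TCP jig [0.0014 0.0128 0.087 ] F [-1.  -0.9  6.5] w 0.0159 q [-0.11  0.45  1.71  0.    0.99 -1.5 ]
yaw rel jig 1.3003915992682382 pin-point z(grasp) 0.09798457959396693
shift [ 0.0002 -0.009  -0.0002] turn [-0.0001  0.0004  0.0012]
```

Low lateral forces. Now lift to about 0.0225 and turn back.

```bash
python3 -m crank '[{"tx":0,"ty":-0.004,"tz":0,"ax":0,"ay":0,"az":0,"gripper":1},{"tx":0,"ty":-0.008,"tz":0,"ax":0,"ay":0,"az":0,"gripper":1},{"tx":0,"ty":-0.0095,"tz":0,"ax":0,"ay":0,"az":0,"gripper":1},{"tx":0,"ty":-0.0095,"tz":0,"ax":0,"ay":0,"az":0,"gripper":1}]' 60
python3 rel.py 0.0015 .0125 .096 0
```

```text
time_s: 13.72
ee_pos: [0.5355, -0.0213, 0.0959]
tcp_rot: [-0.704, 0.062, -0.062, 0.704]
ft_force: [4.5, 1.0, -9.7]
grip_width: 0.0158
t 13.7167 TCP jig [0.001  0.0129 0.0959] F [ 4.5  1.  -9.7] w 0.0158 q [-0.11  0.43  1.7   0.    1.01 -1.5 ]
yaw rel jig 1.3004749554579453 pin-point z(grasp) 0.10685467640064492
shift [ 0.0005 -0.0001 -0.0002] turn [-1.0000e-04  1.3005e+00  0.0000e+00]
```

```bash
python3 -m crank '[{"tx":0,"ty":0,"tz":0,"ax":0,"ay":0.12,"az":0,"gripper":1},{"tx":0,"ty":0,"tz":0,"ax":0,"ay":0.24,"az":0,"gripper":1},{"tx":0,"ty":0,"tz":0,"ax":0,"ay":0.36,"az":0,"gripper":1},{"tx":0,"ty":0,"tz":0,"ax":0,"ay":0.48,"az":0,"gripper":1},{"tx":0,"ty":0,"tz":0,"ax":0,"ay":0.6,"az":0,"gripper":1},{"tx":0,"ty":0,"tz":0,"ax":0,"ay":0.66,"az":0,"gripper":1}]' 60
python3 rel.py 0.0015 .0125 .096 0
```

```text
time_s: 14.22
ee_pos: [0.5357, -0.0213, 0.0955]
tcp_rot: [-0.645, 0.289, -0.289, 0.645]
ft_force: [6.7, 1.1, -7.6]
grip_width: 0.0156
t 14.2167 TCP jig [0.0012 0.0128 0.0955] F [ 6.7  1.1 -7.6] w 0.0156 q [-0.11  0.43  1.7   0.    1.01 -0.84]
yaw rel jig 0.6336842805931782 pin-point z(grasp) 0.10653895059333464
shift [ 0.0004 -0.0005  0.    ] turn [-4.000e-04  6.337e-01  2.000e-04]
```

```bash
python3 -m crank '[{"tx":0,"ty":0,"tz":0,"ax":0,"ay":0.12,"az":0,"gripper":1},{"tx":0,"ty":0,"tz":0,"ax":0,"ay":0.24,"az":0,"gripper":1},{"tx":0,"ty":0,"tz":0,"ax":0,"ay":0.36,"az":0,"gripper":1},{"tx":0,"ty":0,"tz":0,"ax":0,"ay":0.48,"az":0,"gripper":1},{"tx":0,"ty":0,"tz":0,"ax":0,"ay":0.6,"az":0,"gripper":1},{"tx":0,"ty":0,"tz":0,"ax":0,"ay":0.64,"az":0,"gripper":1},{"tx":0,"ty":0,"tz":0,"ax":0,"ay":0.64,"az":0,"gripper":1}]' 60
python3 rel.py 0.0015 .0125 .084 0
```

```text
time_s: 14.8
ee_pos: [0.5361, -0.0213, 0.0957]
tcp_rot: [-0.522, 0.476, -0.477, 0.523]
ft_force: [8.9, 1.5, -8.9]
grip_width: 0.0155
t 14.8 TCP jig [0.0016 0.0128 0.0957] F [ 8.9  1.5 -8.9] w 0.0155 q [-0.11  0.43  1.7   0.    1.01 -0.2 ]
yaw rel jig -0.0027261278741884665 pin-point z(grasp) 0.10673851062558717
shift [ 0.0003  0.0117 -0.0001] turn [-0.0015 -0.0027  0.0003]
```

```bash
python3 -m crank '[{"tx":0,"ty":0.003,"tz":0.001,"ax":0,"ay":0,"az":0,"gripper":1},{"tx":0,"ty":0.006,"tz":0.001,"ax":0,"ay":0,"az":0,"gripper":1},{"tx":0,"ty":0.009,"tz":0.001,"ax":0,"ay":0,"az":0,"gripper":1},{"tx":0,"ty":0.012,"tz":0.001,"ax":0,"ay":0,"az":0,"gripper":1},{"tx":0,"ty":0.015,"tz":0.001,"ax":0,"ay":0,"az":0,"gripper":1},{"tx":0,"ty":0.018,"tz":0.001,"ax":0,"ay":0,"az":0,"gripper":1},{"tx":0,"ty":0.021,"tz":0.001,"ax":0,"ay":0,"az":0,"gripper":1},{"tx":0,"ty":0.021,"tz":0.001,"ax":0,"ay":0,"az":0,"gripper":1}]' 60
python3 rel.py 0.0015 .0125 .073 0
```

```text
time_s: 15.47
ee_pos: [0.5364, -0.0213, 0.0743]
tcp_rot: [0.523, -0.476, 0.475, -0.523]
ft_force: [3.2, -0.8, -5.5]
grip_width: 0.0156
t 15.4667 TCP jig [0.0019 0.0128 0.0743] F [ 3.2 -0.8 -5.5] w 0.0156 q [-0.11  0.47  1.71 -0.    0.96 -0.2 ]
yaw rel jig 0.0004364840050413987 pin-point z(grasp) 0.08527454920568832
shift [ 0.0003  0.0013 -0.0004] turn [ 0.0003  0.0004 -0.    ]
```

The pin is about 1 mm above the bottom, in the hole, with the spring still pulling. I release, let it spring down, and rise.

```bash
python3 -m crank '[{"tx":0,"ty":0.001,"tz":0,"ax":0,"ay":0,"az":0,"gripper":0},{"tx":0,"ty":0.001,"tz":0,"ax":0,"ay":0,"az":0,"gripper":0},{"tx":0,"ty":0.001,"tz":0,"ax":0,"ay":0,"az":0,"gripper":-0.3},{"tx":0,"ty":0.001,"tz":0,"ax":0,"ay":0,"az":0,"gripper":-0.3},{"tx":0,"ty":-0.03,"tz":0,"ax":0,"ay":0,"az":0,"gripper":-0.3},{"tx":0,"ty":-0.06,"tz":0,"ax":0,"ay":0,"az":0,"gripper":-0.3},{"tx":0,"ty":-0.1,"tz":0,"ax":0,"ay":0,"az":0,"gripper":-0.3},{"tx":0,"ty":-0.13,"tz":0,"ax":0,"ay":0,"az":0,"gripper":-0.3},{"tx":0,"ty":-0.13,"tz":0,"ax":0,"ay":0,"az":0,"gripper":-0.3}]' 60
python3 rel.py 0 0 .2 0; python3 look.py 4
python3 - <<'E'
from h import *
C=cam("wrist"); im,d=vision.capture("wrist"); b=im[:,:,::-1]
Q=toJ(cloud(C,d)); m=(b.max(2)<60)&(abs(Q[...,2]-.1)<.012)&(abs(Q[...,0])<.035)&(abs(Q[...,1]-.0115)<.035)
k,l,s,_=cv2.connectedComponentsWithStats(m.astype(np.uint8))
if k>1:
    i=1+s[1:,4].argmax(); q=Q[l==i]*1000; print(cv2.minAreaRect(q[:,:2].astype(np.float32)),np.median(q,0))
s=cv2.imread("pics/scene4.png")[200:345,235:475]; cv2.imwrite("pics/crop4.png",cv2.resize(s,None,fx=3.2,fy=3.2,interpolation=2))
E
```

```text
time_s: 16.22
ee_pos: [0.5384, -0.0214, 0.2114]
tcp_rot: [-0.521, 0.473, -0.478, 0.525]
ft_force: [0.0, 0.4, 0.4]
grip_width: 0.0557
t 16.2167 TCP jig [0.004  0.0125 0.2114] F [0.  0.4 0.4] w 0.0557 q [-0.11  0.29  1.59  0.    1.24 -0.2 ]
yaw rel jig 0.0005653702914626552 pin-point z(grasp) 0.22244898187871112
shift [ 0.0125  0.0114 -0.0041] turn [-0.0097  0.0006  0.002 ]
top block 160 [[-13.4, 76.5, 66.2], [0.4, 93.5, 70.5], [13.0, 108.5, 73.6]]
top fence 166 [[-28.1, 110.5, 63.5], [0.3, 118.2, 68.5], [28.2, 125.9, 71.9]]
scene knob 157 med z 99.59201449518685 ((1.4850654602050781, 11.61841106414795), (42.55671310424805, 19.145532608032227), 87.2592544555664)
scene plate 153 [[-25.7, -51.4, 60.8], [-2.7, -49.2, 69.2], [27.5, -43.8, 71.7]]
scene block 189 [[-12.1, 77.7, 64.6], [-0.7, 90.9, 71.3], [14.9, 107.9, 73.4]]
scene fence 168 [[-28.0, 110.2, 62.1], [-3.8, 116.9, 69.5], [28.4, 126.8, 71.6]]
((1.683128833770752, 13.39340591430664), (42.66028594970703, 16.32459259033203), 89.44132232666016) [ 1.72131372 14.51106386 98.78838775]
```

View pics/crop4.png

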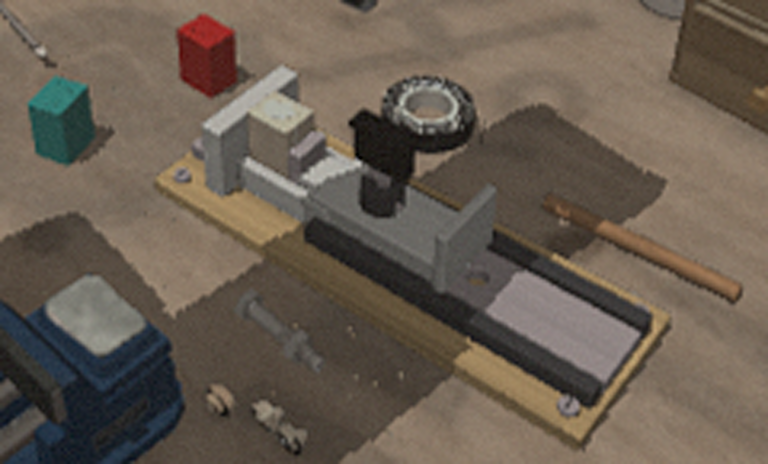

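The crop shows the block upright between jaw and fence at (280,125), and the knob down at (383,150). The bolt, tape and dowel are where they were. The knob top reads 98.8 to 99.6 mm (99 means fully down), and it is turned back to 0.

```bash
python3 -c "
from bench import order; print(order.job_done())"
```

```text
the job is handed in; nothing more can be done
None
```

The jig is closed on the wooden block and the job is handed in, at about 16 s of the 61 s allowed. I pulled the pin, turned the knob to 1.30 rad and let go. It stayed out by itself, with the knob top at about 112 mm. I then pushed the stop home, turned the knob back and released the pin into the third hole.

**What the last checks showed:**
- **Pin:** the knob top reads 98.8 to 99.6 mm, and 99 mm means fully down. The bar lies along the jig again and the knob is at y ≈ 11.6 mm.
- **Stop:** it met a firm end at 20.8 N, with the knob at y ≈ 11.4 mm. That agrees with the expected home position of 0.0715 m.
- **Block:** it stands upright with its top at about 71 mm. It spans y ≈ 76 to 109 mm, against the fence face at 110 mm.
- **Other things:** the bolt, tape and dowel look undisturbed in the last picture. I did not re-check the screwdriver or the sanding block, but the arm never worked near them.

**What disagreed or failed:**
- The wrist camera put things about 2 mm farther along the jig than the fixed cameras, within the stated calibration.
- The finger opening read about 16 mm on the 13 mm bar. The spring force and the knob's movement showed the grip was sound.
- My first move command was refused because a row needs all its fields, and nothing moved.
- The first descent ended 5 mm off, and I corrected it before gripping.

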